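# Open the honey jar in the one-handed jar holder

## Task

The six-sided honey jar stands loose in the one-handed jar holder: push the holder's sliding jaw along its two rods, past the first catch, until it clicks into the second catch and grips the jar. Then twist the tight lid anticlockwise (seen from above), only as far as it takes for the threads to let go, without the jar turning in the jaws, lifting or tipping, and raise it straight up. Finish while still holding the lid in the gripper, level and about 2 cm above the jar's mouth, with the jar still gripped; leave the other things on the worktop where they are.

Things in the scene. Friction and masses are not known exactly. Their poses are not given: they have to be found in the camera images.
- holder: one-handed jar holder, fixed: white base 122 x 206 mm (y -72 to +134 mm), its top 16 mm above the worktop, two steel rods along y (at x = +-48 mm), a fixed grey V jaw at the -y end and a sliding V jaw; jaws 84 mm wide (112 mm at the rods), up to 63 mm above the worktop. Origin: under the base, on the axis of a gripped jar; z up; the jaw closes towards the holder's -y
- jaw (a joint): position of the sliding jaw, m: 0 wide open, grows as it closes (to the holder's -y). One-way spring catches at 0.020 (wider jars; this jar stays loose) and 0.040 (grips this jar), where the leading edge of the jaw's feet on the rods meets a dark line on the base's edges; end stop 0.0408. Pushing past a catch takes 8 to 17 N; the jaw does not slip back under 20 N
- jaw_push (a point): middle of the outer face of the flat upright palm plate at the sliding jaw's outer (holder +y) end, 44 mm above the worktop. The plate is 70 mm wide (along the holder's x), from 21 to 63 mm above the worktop; push it towards the holder's -y. Nothing stands behind it
- jar: six-sided glass honey jar, loose, 0.34 to 0.5 kg: 58 mm across its flats and 67 mm across its corners, 105 mm high to the rim, six-sided part up to 78 mm, a round neck 45 mm wide above 90 mm. Origin: centre of its underside, z up. It starts standing on the holder's base between the jaws, up to 15 mm and 0.12 rad off the place where the jaws bring it
- jar_rim (a point): centre of the jar's mouth at the height of its rim, 105 mm above the jar's underside, 121 mm above the worktop. The tight lid reaches 14 mm below this point; below the lid's edge are 13 mm of free height before the six-sided body begins
- lid_center (a point): centre, half-way up, of the metal twist-off lid: 60 mm wide, 16 mm high, 45 g, loose but screwed tight; z up. Its lower edge starts 107 mm above the worktop. Breaking it loose takes 0.2 to 0.4 N m; it comes free 0.95 rad anticlockwise from above and meets the next thread stop at 1.7 rad, so about 1.3 rad is right. It does not rise while it is turned: lift it then
- mug_1: bystander: spotted mug, 93 mm high, at the back
- steel_cup: bystander: small steel cup, 52 mm wide and 72 mm high, behind the holder
- teaspoon_1: bystander: teaspoon lying behind the holder, 132 mm long
- mill_2: bystander: small salt mill, 90 mm high, at the back
- garlic_1: bystander: garlic bulb at the back
Not all that is in view belongs to the job. Of the things that look like the part that bears lid_center, the larger one is meant.

How it is judged:
On the way, in this order (a step that is already met when the one before it is completed fails the run):
1. the sliding jaw sits in the second catch and grips the jar (value of joint jaw above 0.0388 m and horizontal distance between jar and holder below 0.004 m and angle between the x axis of lid_center and the x axis of jar, either way round below 0.3 rad), for 0.2 s.
2. the lid is turned out of its threads while the jaws grip the jar (angle between the x axis of lid_center and the x axis of jar, either way round above 0.85 rad and value of joint jaw above 0.0385 m), for 0.1 s.
At the end, for the whole second after the job is handed in: lid held still by the fingers (over 1 N), touching nothing else: within 15 mm of the jar's axis, lower edge 5 to 45 mm above the rim, level to 0.17 rad, turned 43 to 137 degrees; jaw past 38.5 mm; jar upright (0.1 rad), not raised 3 mm, within 5 mm and 0.12 rad of its place in the jaws (value of joint jaw above 0.0385 m and horizontal distance between jar and holder below 0.005 m and z of jar in the frame of holder below 0.019 m and angle between jar's own z axis and vertical below 0.1 rad and angle between the y axis of jar and the y axis of holder, either way round below 0.12 rad and horizontal distance between lid_center and jar_rim below 0.015 m and z of lid_center in the frame of jar_rim between 0.013 and 0.053 m and angle between lid_center's own z axis and vertical below 0.17 rad and angle between the x axis of lid_center and the x axis of jar, either way round above 0.75 rad and contact force between the fingers and lid above 1 N and contact force between lid and jar below 0.1 N and linear speed of lid below 0.02 m/s); the arm keeps its last pose, push and grip.
It fails at once if the jar turns with the lid (angle between the y axis of jar and the y axis of holder, either way round above 0.3 rad).
It fails at once if the jar is tipped (angle between jar's own z axis and vertical above 0.2 rad).
It fails at once if the jar is lifted (z of jar in the frame of holder above 0.026 m).
It fails at once if a bystander is moved (distance of any of mug_1, steel_cup, teaspoon_1, mill_2, garlic_1 from where it was at the start of the episode above 0.03 m).
It also fails if it takes over 58 s, if anything falls off the work surface, if the arm or the gripper's body presses on something with over 40 N, if the wrist force passes 120 N, or if a joint passes its speed limit or range.

## Robot

A 7-joint arm with a two-finger parallel gripper is mounted at the origin on a cart in front of the work surface, level with it; the furniture and walls round the work are solid. World frame = base frame: x ahead of the robot, y to its left, z up, the work surface at z = 0. Lengths are in m, angles in rad, forces in N, time in s.
With the tool pointing down it reaches from about 0.4 to 0.85 m from the base axis. Payload 4.5 kg.
Tool frame: the origin (TCP) lies at the very end of the fingers, on their centre line; the grasp point (between the pads) lies 19 mm behind it (tcp_to_grasp is the z of the grasp point in the tool frame, in m); z points along the fingers, y is the line along which they close (so a half turn about z gives the same grasp; the last joint's range is limited). The gripper opens to 88 mm and grips with 3 to 60 N. Pads are 18 mm wide; open, the fingers measure 123 mm over their backs; the gripper's body (75 mm by 187 mm) begins 45 mm behind the grasp point.
Start: joints at [-1.225, 0.689, -0.195, 1.565, 0.157, 0.902, -0.215], TCP at [0.192, 0.595, 0.239] pointing down, gripper open.
Joint ranges: [-3.01, 3.01], [-0.46, 2.08], [-1.47, 1.51], [0.13, 2.56], [-1, 4.14], [0.04, 2.09], [-2.66, 2.66]. Speed limits (rad/s): [2.57, 2.57, 3.14, 3.14, 3.14, 3.14, 3.14].

## Interface

Orientations are given as a unit quaternion [x, y, z, w].
In Python, from plant import * gives the robot as it stands. The module is installed in compiled form; this text tells all that it offers.
- The arm moves only by the shell command python3 -m jog 'ROWS' [OPENING] [FORCE]. ROWS is JSON, a list that holds one entry, the list of rows, each a list of 6 numbers: the shift along the tool's x, y, z in m, then the turn, a rotation vector about the tool's x, y, z in rad. In form: [[[dx, dy, dz, ax, ay, az], ...]]. A call has 1 to 12 rows; each row shifts and turns the commanded pose from where the row before left it, along the tool's axes as they then stand; what a row does not reach is not made up. A row lasts 1/8 s, in which the tool goes at most 62.5 mm and 10.7 degrees, less where a joint would pass 70% of its speed; a pose out of reach is approached as far as the arm can. A call with a gripper value outside its range is refused whole. OPENING is the finger opening in m, from 0 to 0.0881, set as the call begins (- or left out, the last holds). The fingers move at their own pace and stop on an object; FORCE is the grip in N (left out, the last holds). Time passes only in rows, so rows that do not move let the fingers close. It gives the time, the measured TCP pose, the force, the opening and the grip force at its end, in the units of the state.
- get_state(): the state, without advancing time (a new reading comes with each control period).
- snapshot(name): name is "side" or "top" or "wrist"; returns a dict with "frame" (420x560x3 uint8, red, green, blue), "mtx" (3x3 intrinsics, pixels), "D" ([k1, k2, p1, p2, k3] as OpenCV has them; the pictures are not rectified), "xyz" and "orientation" of the camera in the world; the wrist camera has in their place "mount" (4x4, takes a point from camera to tool coordinates, whose origin is the TCP and whose axes are the flange's). Camera axes: x right, y down, z forward; pixel columns grow to the right and rows downward; lengths in m; the calibration is good to about 2 mm. A picture is of the moment at which its call begins: read the wrist's pose just before it. There is no depth.
- finish_job(): hands the job in; it is judged then, once.
The state is a dict: "clock": time; "q": joint angles; "qd": joint speeds; "joint_torque": joint torques, N m; "tool_pos": TCP position; "eef_rot": TCP orientation; "contact_force": force on the tool from outside, world axes, zero at the start; "moment": the same for the moment, N m; "opening": opening from 0.0 (shut) to 1.0 (fully open); "finger_force": force on a finger pad.
Only numpy, scipy, OpenCV 4.12 (cv2) and the standard library are available. Lean on these libraries where they do the work, as an engineer would, in place of code of your own. Each camera call takes 0.05 s, during which the arm holds its last target. There are 200 camera calls.

## Working session

There is one attempt and no reset: what is moved stays moved. The work goes in short steps, Python scripts to look and compute and a shell command to move; the robot and the scene stay as the last step left them, time stands still between calls to the robot, and variables do not carry over. Pictures are saved under pics/ and viewed, at most 10 in all, crops included, and the job is handed in when it is done.

```bash
mkdir -p pics; python3 - <<'E'
from plant import *
import cv2,numpy as np
s=get_state();print({k:np.round(v,3).tolist() for k,v in s.items()})
ims=[]
for n in("side","top"):
    r=snapshot(n);print(n,np.round(r["mtx"],1).tolist(),np.round(r["D"],4),np.round(r["xyz"],3),np.round(r["orientation"],3))
    cv2.imwrite(f"pics/{n}0.png",r["frame"][:,:,::-1])
E
```

```text
{'clock': 0.0, 'q': [-1.225, 0.69, -0.195, 1.566, 0.157, 0.902, -0.215], 'qd': [0.0, -0.001, 0.001, 0.002, 0.001, -0.001, -0.001], 'joint_torque': [0.001, -52.758, -1.267, -15.344, -0.053, 0.007, 0.0], 'tool_pos': [0.192, 0.594, 0.238], 'eef_rot': [0.155, 0.988, -0.001, -0.0], 'contact_force': [0.642, 0.139, -0.027], 'moment': [0.013, 0.009, -0.007], 'finger_force': 0.0, 'opening': 0.998}
side [[421.8, 0.0, 281.1], [0.0, 421.8, 199.8], [0.0, 0.0, 1.0]] [-0.056  0.     0.     0.     0.   ] [0.313 0.647 0.647] [-0.2    0.883 -0.414  0.096]
top [[483.2, 0.0, 274.4], [0.0, 483.2, 210.2], [0.0, 0.0, 1.0]] [-0.0169  0.      0.      0.      0.    ] [0.529 0.045 0.944] [ 0.712 -0.701  0.019 -0.031]
```

View pics/side0.png

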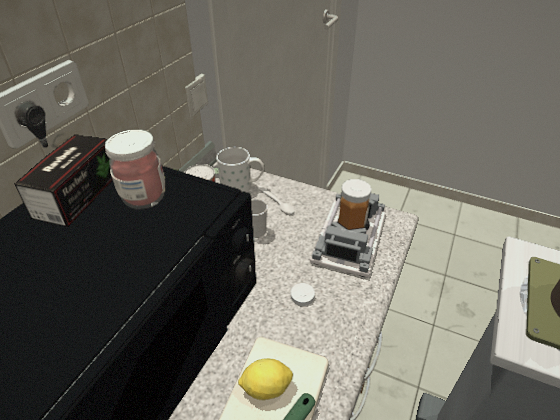

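View pics/top0.png

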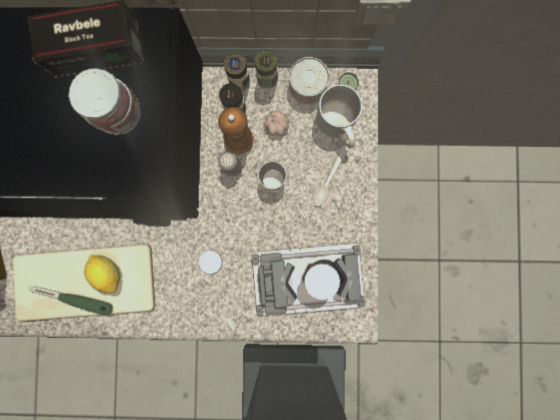

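The top view shows the holder at about (308,280), long side along image x (world y). The sliding jaw with its palm plate is on the left, at about (265,285).

Things that could be taken for the lid:
- the white lid on the jar in the holder, (322,281)
- the small white lid lying on the worktop, (210,262)
- the big jar's lid on the oven, (100,92)
- the white-topped tin at the back, (309,80)

I choose (322,281), since it is on the jar in the holder and is larger than the loose one.

```bash
cat >h.py <<'E'
from plant import *
import cv2,numpy as np
from scipy.spatial.transform import Rotation as R
def cam(n):
    s=get_state();r=snapshot(n)
    if n=="wrist":
        T=np.eye(4);T[:3,:3]=R.from_quat(s["eef_rot"]).as_matrix();T[:3,3]=s["tool_pos"];T=T@np.array(r["mount"])
    else:
        T=np.eye(4);T[:3,:3]=R.from_quat(r["orientation"]).as_matrix();T[:3,3]=r["xyz"]
    return r["frame"][:,:,::-1].copy(),np.array(r["mtx"]),np.array(r["D"]),T
def plane(c,px,z):
    _,K,D,T=c
    u=cv2.undistortPoints(np.array(px,float).reshape(-1,1,2),K,D).reshape(-1,2)
    d=np.c_[u,np.ones(len(u))]@T[:3,:3].T
    return T[:3,3]+d*((z-T[2,3])/d[:,2])[:,None]
def proj(c,P):
    _,K,D,T=c;M=np.linalg.inv(T)
    return cv2.projectPoints(np.array(P,float).reshape(-1,1,3),cv2.Rodrigues(M[:3,:3])[0],M[:3,3],K,D)[0].reshape(-1,2)
E
python3 - <<'E'
from h import *
c=cam("top");im=c[0]
cr=im[230:330,235:385];cv2.imwrite("pics/crop1.png",cv2.resize(cr,None,fx=5,fy=5,interpolation=cv2.INTER_CUBIC))
g=im.min(2)
m=(g>150).astype(np.uint8);n,l,st,ce=cv2.connectedComponentsWithStats(m)
print("rough corners",plane(c,[(253,252),(360,245),(363,308),(256,315)],.016)[:,:2].round(3).tolist())
print("lid",plane(c,[(322,281)],.123)[0].round(3),plane(c,[(210,262)],.01)[0].round(3))
E
```

```text
rough corners [[0.513, 0.101], [0.53, -0.103], [0.41, -0.11], [0.394, 0.093]]
lid [ 0.468 -0.023  0.123] [0.492 0.184 0.01 ]
```

View pics/crop1.png

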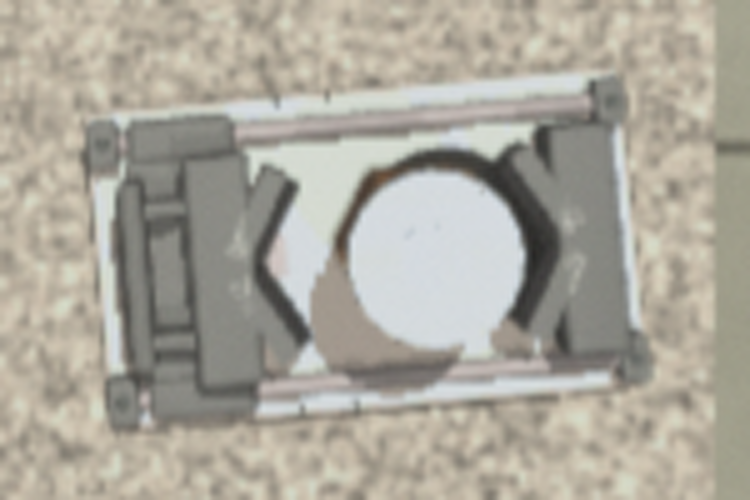

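The crop confirms it: the large white lid sits on the jar, with the palm plate at crop x≈125–150 and catch marks at crop x≈278 and 328. Next I fit the holder's pose from its base edges.

```bash
python3 - <<'E'
from h import *
c=cam("top")
f=lambda p:np.array(p,float)/5+[235,230]-.4
E=[((120,119),(590,77)),((640,345),(621,110)),((620,386),(150,423)),((107,375),(92,165))]
W=[plane(c,f(e),.016)[:,:2] for e in E]
def inter(a,b):
    A=np.c_[a[1]-a[0],-(b[1]-b[0])];t=np.linalg.solve(A,b[0]-a[0]);return a[0]+t[0]*(a[1]-a[0])
C=[inter(W[i-1],W[i]) for i in range(4)]  # TL,TR,BR,BL
TL,TR,BR,BL=C;print(np.round(C,4).tolist(),[round(np.linalg.norm(a-b),4) for a,b in((TL,TR),(TR,BR),(BR,BL),(BL,TL))])
yax=((TL-TR)+(BL-BR));yax/=np.linalg.norm(yax);xax=np.array([yax[1],-yax[0]])
ctr=np.mean(C,0);O=ctr-yax*.031
th=np.arctan2(xax[1],xax[0])
print("origin",O.round(4),"theta",th.round(4))
print("lid",plane(c,f([(437,260)]),.123)[0].round(4))
p=plane(c,f([(122,190),(146,370)]),.063)[:,:2];print("plate",p.round(4),(p-O)@np.c_[xax,yax])
s=get_state();print(R.from_quat(s["eef_rot"]).as_matrix().round(3).tolist())
r=snapshot("wrist");print(np.round(r["mount"],3).tolist(),np.round(r["mtx"],0).tolist())
E
```

```text
[[0.5093, 0.102], [0.5304, -0.1001], [0.4134, -0.11], [0.3943, 0.0916]] [np.float64(0.2032), np.float64(0.1174), np.float64(0.2026), np.float64(0.1155)]
origin [ 0.4649 -0.035 ] theta 0.0995
lid [ 0.4671 -0.0227  0.123 ]
plate [[0.4858 0.0867]
 [0.4213 0.0769]] [[ 0.03288664  0.11893808]
 [-0.03225922  0.11560166]]
[[-0.952, 0.307, -0.0], [0.307, 0.952, -0.001], [-0.0, -0.001, -1.0]]
[[0.001, -0.949, -0.315, 0.082], [1.0, 0.001, 0.0, 0.0], [-0.0, -0.315, 0.949, -0.147], [0.0, 0.0, 0.0, 1.0]] [[351.0, 0.0, 278.0], [0.0, 351.0, 209.0], [0.0, 0.0, 1.0]]
```

```bash
python3 -m jog '[[[-0.033,-0.032,0,0,0,0],[-0.033,-0.032,0,0,0,0],[-0.033,-0.032,0,0,0,0],[-0.033,-0.032,0,0,0,0],[-0.033,-0.032,0,0,0,0],[-0.033,-0.032,0,0,0,0],[-0.033,-0.032,0,0,0,0],[-0.033,-0.032,0,0,0,0],[-0.033,-0.032,0,0,0,0],[-0.033,-0.032,0,0,0,0],[-0.033,-0.031,0,0,0,0],[-0.03,-0.028,0,0,0,0]]]' 0 20
python3 -m jog '[[[0,0,0,0,0,0.145],[0,0,0,0,0,0.145],[0,0,0,0,0,0.145],[0,0,0,0,0,0.145],[0,0,0,0,0,0.145],[0,0,0,0,0,0.145],[0,0,0,0,0,0.145],[0,0,0,0,0,0.145],[0,0,0,0,0,0]]]'
python3 -c "
from h import *
s=get_state();print(np.round(s['q'],2),R.from_quat(s['eef_rot']).as_matrix().round(3).tolist())"
```

```text
clock: 1.75
tool_pos: [0.4503, 0.112, 0.2388]
eef_rot: [0.156, 0.988, 0.0, 0.0]
contact_force: [-0.0, 0.2, 0.3]
opening: 0.003
finger_force: 0.0
clock: 2.88
tool_pos: [0.4495, 0.1137, 0.2387]
eef_rot: [0.671, 0.742, -0.0, 0.0]
contact_force: [0.6, 0.6, 0.2]
opening: 0.006
finger_force: 0.0
[-0.4   0.49  0.09  2.04 -0.07  0.62 -0.17] [[-0.101, 0.995, 0.0], [0.995, 0.101, -0.0], [-0.0, 0.0, -1.0]]
```

```bash
python3 -m jog '[[[0,0,0.034,0,0,0],[0,0,0.034,0,0,0],[0,0,0.034,0,0,0],[0,0,0.034,0,0,0],[0,0,0.034,0,0,0],[0,0,0.032,0,0,0],[0,0,0,0,0,0],[-0.004,0,0,0,0,0],[-0.004,0,0,0,0,0],[-0.004,0,0,0,0,0],[-0.004,0,0,0,0,0],[0,0,0,0,0,0]]]'
python3 -m jog '[[[-0.004,0,0,0,0,0],[-0.004,0,0,0,0,0],[-0.004,0,0,0,0,0],[-0.004,0,0,0,0,0],[0,0,0,0,0,0]]]'
python3 - <<'E'
from h import *
for n in("side","top"):
    c=cam(n)
    a=c[0][230:330,235:385] if n=="top" else c[0][165:285,290:430]
    a=cv2.resize(a,(560,400),interpolation=cv2.INTER_CUBIC)
    o=a if n=="side" else np.hstack([o,a])
cv2.imwrite("pics/p2.png",cv2.resize(o,(800,286)))
E
```

```text
clock: 4.38
tool_pos: [0.4512, 0.0972, 0.0369]
eef_rot: [0.672, 0.741, 0.0, 0.0]
contact_force: [-0.3, -0.4, 0.7]
opening: 0.004
finger_force: 0.0
clock: 5.0
tool_pos: [0.4528, 0.0819, 0.0367]
eef_rot: [0.671, 0.741, 0.0, -0.0]
contact_force: [-0.4, 1.6, 0.5]
opening: 0.004
finger_force: 0.5
```

View pics/p2.png

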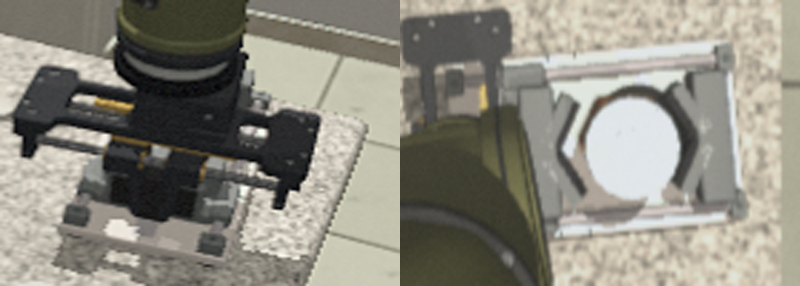

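The closed fingers are centred on the palm plate (left half, at about (150,195)) and have just touched it. I keep pushing and watch the force.

```bash
python3 -m jog '[[[-0.003,0,0,0,0,0],[-0.003,0,0,0,0,0],[-0.003,0,0,0,0,0],[-0.003,0,0,0,0,0],[0,0,0,0,0,0]]]'
python3 -m jog '[[[-0.003,0,0,0,0,0],[-0.003,0,0,0,0,0],[-0.003,0,0,0,0,0],[0,0,0,0,0,0]]]'
python3 -m jog '[[[-0.003,0,0,0,0,0],[-0.003,0,0,0,0,0],[-0.003,0,0,0,0,0],[0,0,0,0,0,0]]]'
python3 - <<'E'
from h import *
c=cam("top")
cv2.imwrite("pics/p3.png",cv2.resize(c[0][230:330,235:385],None,fx=5,fy=5,interpolation=cv2.INTER_CUBIC))
E
```

```text
clock: 5.72
tool_pos: [0.454, 0.0701, 0.0367]
eef_rot: [0.671, 0.741, 0.0, -0.0]
contact_force: [-0.2, 2.8, 0.1]
opening: 0.008
finger_force: 1.7
clock: 6.22
tool_pos: [0.4548, 0.0612, 0.0367]
eef_rot: [0.671, 0.741, 0.0, -0.0]
contact_force: [0.4, 3.2, 0.1]
opening: 0.008
finger_force: 1.6
clock: 6.72
tool_pos: [0.455, 0.0588, 0.0368]
eef_rot: [0.668, 0.744, 0.003, -0.003]
contact_force: [-2.6, 19.6, 3.0]
opening: 0.005
finger_force: 10.0
```

View pics/p3.png

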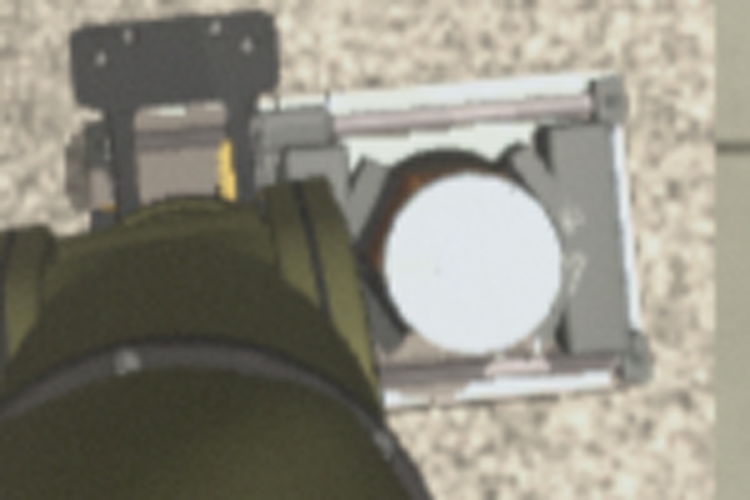

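The jaw's foot edge is at crop x≈332, right on the second mark (328), and the jar is against the fixed jaw. I push slightly harder to make sure it has clicked.

```bash
python3 -m jog '[[[-0.002,0,0,0,0,0],[-0.001,0,0,0,0,0],[0,0,0,0,0,0],[0,0,0,0,0,0]]]'
python3 -m jog '[[[-0.002,0,0,0,0,0],[0,0,0,0,0,0],[0,0,0,0,0,0],[0,0,0,0,0,0]]]'
```

```text
clock: 7.28
tool_pos: [0.455, 0.0588, 0.0368]
eef_rot: [0.667, 0.745, 0.004, -0.004]
contact_force: [-3.7, 26.6, 3.9]
opening: 0.003
finger_force: 13.4
clock: 7.78
tool_pos: [0.455, 0.0588, 0.0368]
eef_rot: [0.666, 0.746, 0.005, -0.005]
contact_force: [-4.3, 29.9, 4.1]
opening: 0.005
finger_force: 15.7
```

```bash
python3 -m jog '[[[0.006,0,0,0,0,0],[0.01,0,0,0,0,0],[0.015,0,0,0,0,0],[0.015,0,0,0,0,0],[0,0,-0.03,0,0,0],[0,0,-0.035,0,0,0],[0,0,-0.035,0,0,0],[0,0,-0.035,0,0,0],[0,0,-0.035,0,0,0],[0,0,-0.03,0,0,0],[0,0,0,0,0,0]]]' 0.0881 50
python3 - <<'E'
from h import *
c=cam("top");w=cam("wrist")
cv2.imwrite("pics/w4.png",w[0])
a=cv2.resize(c[0][230:330,235:385],(600,400),interpolation=cv2.INTER_CUBIC)
cv2.imwrite("pics/p4.png",cv2.resize(np.hstack([a,cv2.resize(w[0],(533,400))]),(800,282)))
E
```

```text
clock: 9.15
tool_pos: [0.4524, 0.0932, 0.2383]
eef_rot: [0.671, 0.741, 0.002, 0.001]
contact_force: [-0.0, -0.6, -0.7]
opening: 1.0
finger_force: 0.0
```

View pics/p4.png

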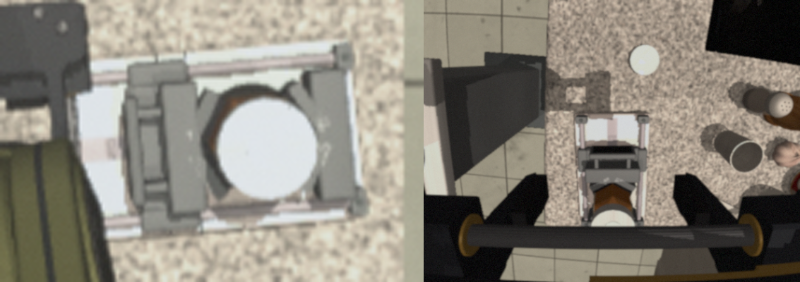

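The jaw stayed at the second mark and the jar is gripped between the V's. Next I measure the lid.

```bash
python3 - <<'E'
from h import *
c=cam("top")
m=(c[0].min(2)>195).astype(np.uint8);m=cv2.morphologyEx(m,cv2.MORPH_OPEN,np.ones((5,5)))
n,l,st,ce=cv2.connectedComponentsWithStats(m)
for i in range(1,n):
    if st[i,4]>200:print(st[i],ce[i])
i=l[282,328];cn=cv2.findContours((l==i).astype(np.uint8),0,2)[0][0]
(x,y),r=cv2.minEnclosingCircle(cn);print(x,y,r);P=plane(c,[(x,y),(x+r,y)],.123);print(P.round(4))
s=get_state();Rm=R.from_quat(s["eef_rot"]).as_matrix();p=np.array(s["tool_pos"])
for t in([*P[0][:2],p[2]],[.4649,-.035,p[2]]):print("tool shift",(Rm.T@(np.array(t)-p)).round(4))
print(np.degrees(R.from_matrix(Rm).as_euler('zyx')).round(2))
E
```

```text
[  70   70   48   47 1656] [93.05555556 93.99818841]
[324 112  23  13 230] [334.73478261 118.39565217]
[ 111  247   37   64 1648] [131.01395631 280.16504854]
[  16  251   73   40 2042] [ 52.61410382 268.98383937]
[199 252  15  21 263] [206.53612167 262.16730038]
[263 261  16  45 509] [270.98231827 281.07858546]
[313 266  34  34 947] [329.34002112 282.51003168]
[ 24 294  55  23 620] [ 48.94516129 307.06129032]
329.3149108886719 282.4048767089844 17.5419979095459
[[ 0.4659 -0.035   0.123 ]
 [ 0.4664 -0.0645  0.123 ]]
tool shift [-0.1286  0.0025  0.    ]
tool shift [-0.1284  0.0015  0.    ]
[-9.5680e+01 -1.2000e-01  1.7997e+02]
```

```bash
python3 -m jog '[[[-0.02,0.001,0,0,0,0],[-0.027,0.001,0,0,0,0],[-0.027,0,0,0,0,0],[-0.027,0,0,0,0,0],[-0.0275,0,0,0,0,0],[0,0,0,0,0,0],[0,0,0.03,0,0,0],[0,0,0.03,0,0,0],[0,0,0.025,0,0,0],[0,0,0,0,0,0],[0,0,0,0,0,0]]]'
python3 - <<'E'
from h import *
w=cam("wrist");s=get_state();print(s["tool_pos"])
q=proj(w,[[.4659,-.035,.123],[.4659,-.035,.107]]);print(q)
o=w[0].copy()
cv2.drawMarker(o,tuple(int(v) for v in q[0]),(255,0,0),0,12,1)
cv2.imwrite("pics/w5.png",o)
E
```

```text
clock: 10.68
tool_pos: [0.4664, -0.0342, 0.152]
eef_rot: [0.671, 0.742, 0.0, -0.0]
contact_force: [0.3, 0.5, 0.2]
opening: 1.003
finger_force: 0.0
[ 0.46665223 -0.03443887  0.1523234 ]
[[277.09624167 251.70620061]
 [277.13776524 240.15523482]]
```

View pics/w5.png

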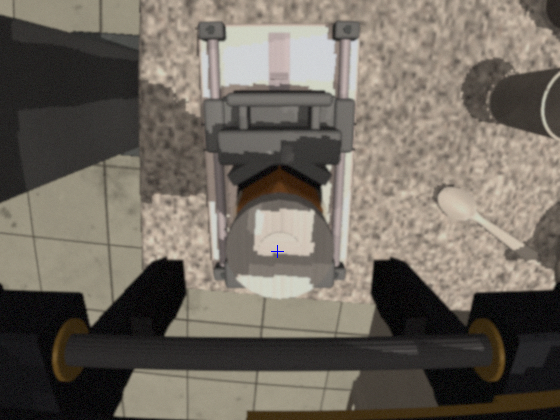

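The lid spans x 226–333 and y 197–298, so its centre is (279,248). That matches the prediction of (277,252) and lies midway between the fingers. I go down and grip.

```bash
python3 -m jog '[[[0,0,0.02,0,0,0],[0,0,0.02,0,0,0],[0,0,0.014,0,0,0],[0,0,0,0,0,0]]]' && python3 -m jog '[[[0,0,0,0,0,0],[0,0,0,0,0,0],[0,0,0,0,0,0],[0,0,0,0,0,0],[0,0,0,0,0,0],[0,0,0,0,0,0]]]' 0.04 45
python3 -c "
from h import *
print(np.round(get_state()['q'],2))"
```

```text
clock: 11.22
tool_pos: [0.4661, -0.0348, 0.0975]
eef_rot: [0.671, 0.741, -0.0, -0.0]
contact_force: [0.1, -0.2, -0.9]
opening: 1.0
finger_force: 0.0
clock: 11.98
tool_pos: [0.4672, -0.0349, 0.0981]
eef_rot: [0.671, 0.741, 0.001, 0.001]
contact_force: [1.6, 1.2, 5.2]
opening: 0.653
finger_force: 45.0
[-0.04  0.75  0.02  2.15 -0.05  0.24  0.13]
```

```bash
python3 -m jog '[[[0,0,0,0,0,-0.08],[0,0,0,0,0,-0.08],[0,0,0,0,0,-0.08],[0,0,0,0,0,-0.08],[0,0,0,0,0,-0.08],[0,0,0,0,0,0]]]'
python3 - <<'E'
from h import *
s=get_state();Rm=R.from_quat(s["eef_rot"]).as_matrix();print(np.degrees(np.arctan2(Rm[1,1],Rm[0,1])),np.round(s["q"],2),np.round(s["moment"],2))
c=cam("top")
a=cv2.resize(c[0][230:330,235:385],(600,400),interpolation=cv2.INTER_CUBIC)
w=cam("wrist")
cv2.imwrite("pics/p6.png",cv2.resize(np.hstack([a,cv2.resize(w[0],(533,400))]),(800,282)))
E
```

```text
clock: 12.72
tool_pos: [0.4668, -0.0352, 0.0981]
eef_rot: [0.51, 0.86, 0.0, 0.001]
contact_force: [0.8, -0.7, 6.9]
opening: 0.654
finger_force: 45.0
28.629125989181958 [ 0.01  0.75 -0.05  2.15  0.13  0.24  0.34] [-0.06 -0.12  0.06]
```

View pics/p6.png

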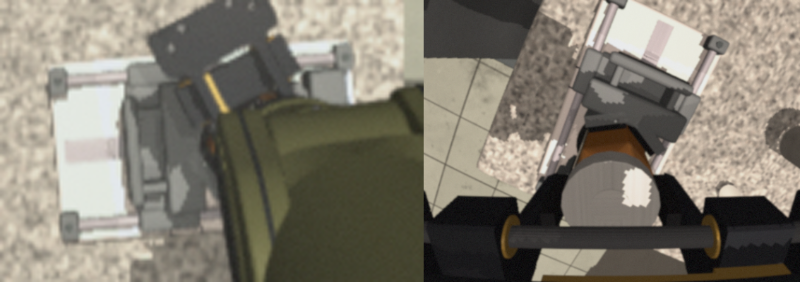

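The lid is between the pads, turned 0.40 rad, and the jar body still sits square in the V jaw. I turn it another 0.9 rad.

```bash
python3 -m jog '[[[0,0,0,0,0,-0.09],[0,0,0,0,0,-0.09],[0,0,0,0,0,-0.09],[0,0,0,0,0,-0.09],[0,0,0,0,0,-0.09],[0,0,0,0,0,-0.09],[0,0,0,0,0,-0.09],[0,0,0,0,0,-0.09],[0,0,0,0,0,-0.09],[0,0,0,0,0,-0.09],[0,0,0,0,0,0],[0,0,0,0,0,0]]]'
python3 -c "
from h import *
s=get_state();Rm=R.from_quat(s['eef_rot']).as_matrix();print(np.degrees(np.arctan2(Rm[1,1],Rm[0,1])),np.round(s['q'],2),np.round(s['moment'],2))"
```

```text
clock: 14.32
tool_pos: [0.4668, -0.035, 0.0981]
eef_rot: [0.086, 0.996, 0.0, 0.001]
contact_force: [1.3, -1.1, 6.5]
opening: 0.658
finger_force: 45.0
80.17546579373332 [ 0.11  0.75 -0.21  2.15  0.53  0.29  0.84] [ 0.   -0.23  0.13]
```

```bash
python3 -m jog '[[[0,0,-0.002,0,0,0],[0,0,-0.003,0,0,0],[0,0,-0.003,0,0,0],[0,0,-0.004,0,0,0],[0,0,-0.005,0,0,0],[0,0,-0.005,0,0,0],[0,0,-0.005,0,0,0],[0,0,-0.005,0,0,0],[0,0,-0.002,0,0,0],[0,0,0,0,0,0],[0,0,0,0,0,0],[0,0,0,0,0,0]]]'
python3 - <<'E'
from h import *
c=cam("side");w=cam("wrist")
a=cv2.resize(c[0][155:275,290:430],(466,400),interpolation=cv2.INTER_CUBIC)
cv2.imwrite("pics/p7.png",cv2.resize(np.hstack([a,cv2.resize(w[0],(533,400))]),(800,320)))
E
```

```text
clock: 15.82
tool_pos: [0.4662, -0.0349, 0.1315]
eef_rot: [0.086, 0.996, 0.0, -0.0]
contact_force: [-0.4, -0.1, -1.3]
opening: 0.66
finger_force: 45.0
```

View pics/p7.png

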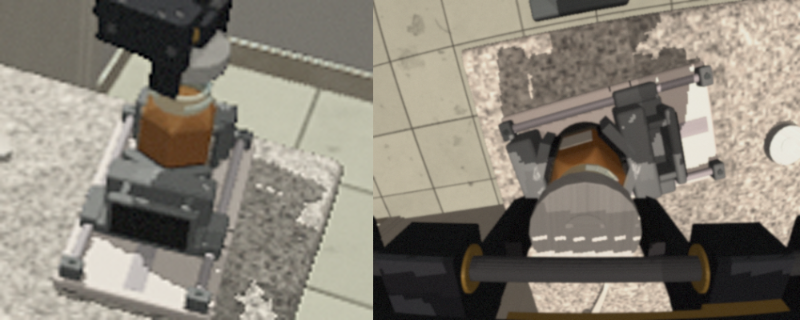

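The lid is held level above the open glass neck (side view, about (205,60) against the rim at about (190,95)). The jar stands upright in the jaws, and the load reads about 1 N, so the lid is free. I hand the job in.

```bash
python3 -c "
from plant import *
print(finish_job())"
```

```text
the job is handed in; nothing more can be done
None
```

I closed the jaw to its second catch, turned the lid 1.3 rad anticlockwise and raised it about 2 cm above the jar's mouth, still held in the gripper, then handed the job in at about 16 s; no verdict was returned.

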